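# Lock the child-safe cap of the oblong cleaner jug

## Task

On the garage bench, the child-safe cap of the oblong jug with the carry handle was left unlocked. Press that cap down and, keeping it pressed, turn it clockwise (seen from above) until the inner cap is fully home, then let go so that the cap springs back up. Leave the round jug alone.

Things in the scene. Friction and masses are not known exactly. Their poses are not given: they have to be found in the camera images.
- cap (a point): Centre of the push-and-turn cap on the OBLONG jug: ribbed grey upright cylinder, 54 mm diameter, 38 mm high, centre 185 mm above the bench at rest. The jug, a white box 170 x 110 mm in a black dish, cannot move; its flat top is 49 mm below this point, its carry handle's top 30 mm below and over 60 mm to the side. z up; the frame goes down with the press but does not turn with the cap.
- cap_press (a joint): How far the cap's outer shell is pressed down, m: 0 up at rest, 0.007 fully down on a firm stop. A spring resists with 3 N at first, 9 N fully down. Unpressed, the shell spins freely and moves nothing; pressed 5 mm or more, its lugs catch the inner cap after at most 15 degrees of turning.
- cap_lock (a joint): Turn of the inner cap, rad, clockwise from above positive: 0 to 0.25 at the start, 0.9 fully home on a firm stop. Takes about 0.1 N m, stays where left. It shows as a white collar under the shell with a small tab, which when home meets the white stop post beside the neck.
- round_jug: The other jug, to be left alone: white, round, 140 mm diameter, on a black disc 156 mm across, with a cap of the same look in its middle, already locked; 204 mm high, cannot move. Origin at the centre of its underside, z up.

How it is judged:
By the outcome, as a careful person would: the job done as asked, in the order asked, and still so for the second after the job is handed in, with the robot touching nothing.
It also fails if it takes over 32 s, if anything falls off the work surface, if the arm or the gripper's body presses on something with over 40 N, if the wrist force passes 120 N, or if a joint passes its speed limit or range.

## Robot

A 7-joint arm with a two-finger parallel gripper is mounted at the origin on the work surface. World frame = base frame: x ahead of the robot, y to its left, z up, the work surface at z = 0. Lengths are in m, angles in rad, forces in N, time in s.
With the tool pointing down it reaches from about 0.4 to 0.85 m from the base axis. Payload 10.4 kg.
Tool frame: the origin (TCP) lies midway between the tips of the shut fingers; the grasp point (between the pads) lies manip.pinch_z behind it (manip.pinch_z is the distance from the TCP to the grasp point, in m); z points along the fingers, y is the direction in which the jaws open and shut (so a half turn about z gives the same grasp; the last joint's range is limited). The gripper opens to 85 mm and grips with 20 to 120 N. Pads are 22 mm wide; open, the fingers measure 114 mm over their backs; the gripper's body (76 mm by 85 mm) begins 54 mm behind the grasp point. The pads swing forward as they close: fully open they stand 13 mm farther back than shut.
Start: joints at [1.166, 0.332, -0.065, 1.46, 0.022, 1.35, -0.088], TCP at [0.233, -0.58, 0.231] pointing down, gripper open.
Joint ranges: [-2.6, 2.6], [-0.5, 2.12], [-1.47, 1.34], [0.16, 2.42], [-1.27, 4.41], [0.06, 2.06], [-2.6, 2.6]. Speed limits (rad/s): [2.22, 2.22, 2.79, 2.79, 3.14, 3.14, 3.14].

## Interface

Orientations are given as a unit quaternion [x, y, z, w].
In Python, from workcell import manip gives the robot as it stands.
- The arm moves only by the shell command python3 -m handwheel 'ROWS' [FORCE]. ROWS is JSON, a list that holds one entry, the list of rows, each a list of 7 numbers: the shift along the tool's x, y, z in m, then the turn, a rotation vector about the tool's x, y, z in rad, then the finger opening in m, from 0 to 0.0854. In form: [[[tx, ty, tz, ax, ay, az, claw], ...]]. A call has 1 to 8 rows; each row is the pose to reach, as a shift and turn from the pose commanded when the call began, along the tool's axes at that moment; what a row does not reach only later rows make up. A row lasts 1/8 s, in which the tool goes at most 62.5 mm and 10.7 degrees, less where a joint would pass 70% of its speed; a pose out of reach is approached as far as the arm can. A call with a gripper value outside its range is refused whole. The fingers move at their own pace and stop on an object; FORCE is the grip in N (left out, the last holds). Time passes only in rows, so rows that repeat a pose let the fingers close. It gives the time, the measured TCP pose, the force and the opening at its end, in the units of the state.
- manip.get_obs(): the state, without advancing time (a new reading comes with each control period).
- manip.camera(name): name is "side" or "top"; returns the picture (384x512x3 uint8, blue, green, red); there is no depth.
- manip.calibration(name): a dict with "fx", "fy", "cx", "cy" (pixels), "view" (4x4, takes a point from world to camera coordinates). Camera axes: x right, y up, looking along -z (the intrinsics and any distortion apply to the point x, -y, -z); pixel columns grow to the right and rows downward; lengths in m; the calibration is good to about 2 mm. A picture is of the moment at which its call begins. calibration takes no time and is no camera call.
- manip.hand_in(): hands the job in, once; it reports no verdict.
The state is a dict: "clock": time; "joint_pos": joint angles; "joint_velocities": joint speeds; "tau": joint torques, N m; "position": TCP position; "ee_rot": TCP orientation; "ft_force": force on the tool from outside, world axes, zero at the start; "torque": the same for the moment, N m; "grip_width": opening from 0.0 (shut) to 1.0 (fully open).
Only numpy, scipy, OpenCV 4.12 (cv2) and the standard library are available. Lean on these libraries where they do the work, as an engineer would, in place of code of your own. Each camera call takes 0.05 s, during which the arm holds its last target.

## Working session

There is one attempt and no reset: what is moved stays moved. The work goes in short steps, Python scripts to look and compute and a shell command to move; the robot and the scene stay as the last step left them, time stands still between calls to the robot, and variables do not carry over. Pictures are saved under pics/ and viewed, and the job is handed in when it is done.

```bash
ls; mkdir -p pics
python3 - <<'E'
from workcell import manip
import cv2
o=manip.get_obs()
for k,v in o.items(): print(k,v)
print(manip.pinch_z)
for n in("side","top"):
    cv2.imwrite(f"pics/{n}0.png",manip.camera(n)); print(manip.calibration(n))
E
```

```text
pics
clock 0.0
joint_pos [ 1.16644143  0.33287001 -0.06469998  1.46096462  0.02157845  1.34987695
 -0.08848493]
joint_velocities [ 2.94567479e-04  3.29802598e-04 -1.16326898e-03 -1.17977136e-05
  4.27490357e-04 -7.46561096e-04 -4.99206162e-04]
tau [ 6.76490663e-05 -6.25454664e+01  4.90926986e-02 -3.91605484e+01
  1.61802809e-02  9.92187095e-03 -1.60372888e-07]
position [ 0.23270385 -0.57965513  0.23050595]
ee_rot [ 9.81834878e-01  1.89736040e-01 -1.57253603e-04 -6.94651650e-04]
ft_force [ 0.12262841 -0.02397454 -0.54532774]
torque [ 0.01637752 -0.02580991 -0.02079424]
grip_width 0.9959896785449946
0.0187
{'fx': 408.8316947243735, 'fy': 408.8316947243735, 'cx': 253.83300426645525, 'cy': 187.0777427194257, 'view': array([[-0.70776025, -0.70643139, -0.0054876 ,  0.41098866],
       [ 0.5348037 , -0.54085276,  0.64920204, -0.37845973],
       [-0.46158469,  0.45654461,  0.76059621, -0.62645766],
       [ 0.        ,  0.        ,  0.        ,  1.        ]])}
{'fx': 433.7064276837261, 'fy': 433.7064276837261, 'cx': 252.54018648395282, 'cy': 189.8617545676293, 'view': array([[-0.022166  , -0.99949629, -0.02271205,  0.04328081],
       [ 0.99545437, -0.02416969,  0.09212174, -0.56059627],
       [-0.09262428, -0.02056684,  0.9954887 , -0.93138201],
       [ 0.        ,  0.        ,  0.        ,  1.        ]])}
```

View pics/side0.png

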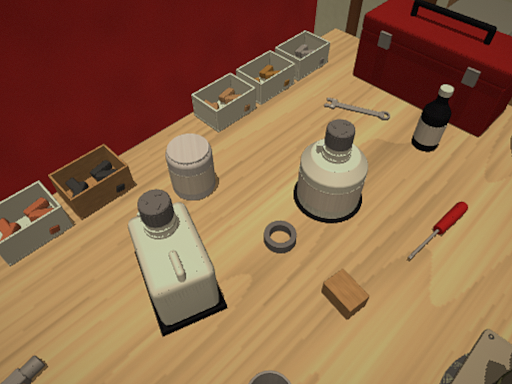

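View pics/top0.png

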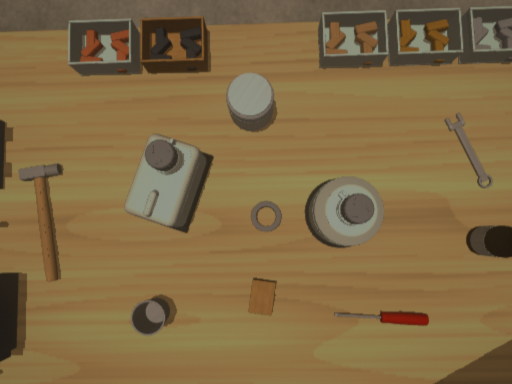

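The oblong jug is on the left in both pictures, with its cap near side (157,208) and top (161,155). The round jug is near top (345,211). I'll zoom in and measure.

```bash
cat > h.py <<'E'
import numpy as np
from workcell import manip
def ray(n,u,v):
    c=manip.calibration(n);V=c['view'];R=V[:3,:3];t=V[:3,3]
    d=np.array([(u-c['cx'])/c['fx'],-(v-c['cy'])/c['fy'],-1.])
    return -R.T@t,R.T@d
def onz(n,u,v,z):
    o,d=ray(n,u,v);return o+d*(z-o[2])/d[2]
def tri(a,b):
    A=0;B=0
    for n,u,v in(a,b):
        o,d=ray(n,u,v);d=d/np.linalg.norm(d);P=np.eye(3)-np.outer(d,d);A=A+P;B=B+P@o
    return np.linalg.solve(A,B)
def proj(n,p):
    c=manip.calibration(n);q=c['view']@np.r_[p,1]
    return c['cx']+c['fx']*q[0]/-q[2],c['cy']-c['fy']*q[1]/-q[2]
E
python3 - <<'E'
import cv2,numpy as np
s=cv2.imread('pics/side0.png');t=cv2.imread('pics/top0.png')
a=s[180:340,110:240];b=t[120:250,110:220]
a=cv2.resize(a,None,fx=4,fy=4,interpolation=cv2.INTER_CUBIC)[:600];b=cv2.resize(b,None,fx=5,fy=5,interpolation=cv2.INTER_CUBIC)[:600]
cv2.imwrite('pics/za.png',a);cv2.imwrite('pics/zb.png',b)
for n,im,(x0,y0,x1,y1) in(('side',s,(130,185,185,240)),('top',t,(135,132,190,182))):
    r=im[y0:y1,x0:x1];m=((r.max(2)<125)&(r.max(2).astype(int)-r.min(2)<30)).astype('uint8')
    k,l,st,c=cv2.connectedComponentsWithStats(m)
    for i in range(1,k):
        if st[i,4]>60: print(n,st[i]+[x0,y0,0,0,0],c[i]+[x0,y0])
E
```

```text
side [ 138  190   42   48 1344] [157.53869048 211.98139881]
top [ 145  139   40   36 1055] [164.02464455 156.15450237]
```

View pics/za.png

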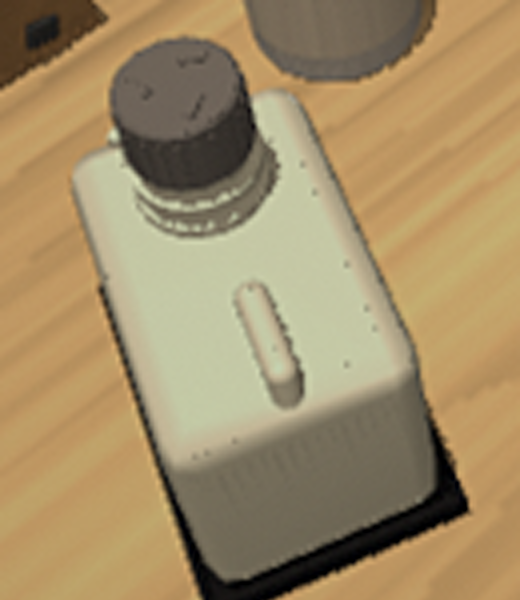

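View pics/zb.png

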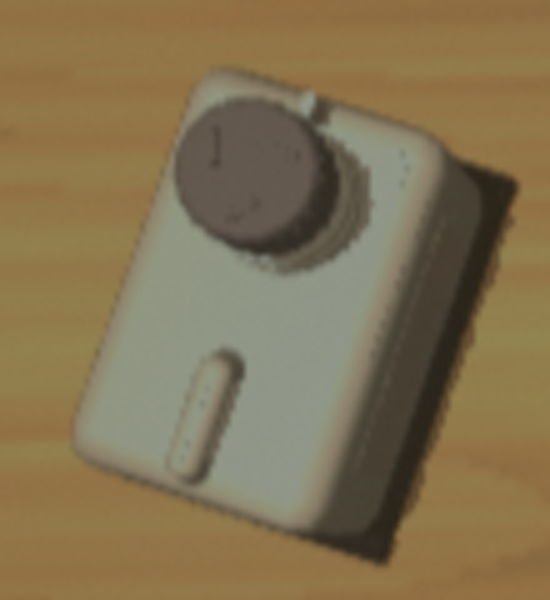

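Run:
```python
from h import *
import cv2
s=cv2.imread('pics/side0.png');t=cv2.imread('pics/top0.png')
print('tri',tri(('side',154.3,202.5),('top',160,154.5)))
print(onz('top',160,154.5,.204),onz('side',154.3,202.5,.204))
for n,im,(x0,y0,x1,y1) in(('side',s,(134,185,185,240)),('top',t,(140,136,190,182))):
    r=im[y0:y1,x0:x1];v=r.max(2)
    for lo in (72,80,88):
        m=((v<125)&(v>lo)&(v.astype(int)-r.min(2)<30)).astype('uint8')
        m=cv2.morphologyEx(m,cv2.MORPH_OPEN,np.ones((3,3)))
        c=max(cv2.findContours(m,0,1)[0],key=cv2.contourArea)
        e=cv2.fitEllipse(cv2.convexHull(c));p=(e[0][0]+x0,e[0][1]+y0)
        print(n,lo,p,e[1:],onz(n,*p,.204))
# jug handle top ends z=.155
for u,v in((156.5,191),(147,214)): print(onz('top',u,v,.155))
o=manip.get_obs();print(o['position'],o['ft_force'])
# round jug cap
print(onz('top',357,208,.204))
print('cylinder',onz('top',250,90,.1))
```

```text
tri [0.61455694 0.19469953 0.1999501 ]
[0.61360975 0.19351821 0.204     ] [0.61164818 0.1962424  0.204     ]
side 72 (153.35517120361328, 202.17596817016602) ((24.77060890197754, 32.495643615722656), 70.89933013916016) [0.61329102 0.19692431 0.204     ]
side 80 (153.28487968444824, 201.8727626800537) ((24.164405822753906, 32.18830490112305), 71.34342193603516) [0.61388783 0.19663068 0.204     ]
side 88 (153.16619110107422, 201.87329864501953) ((24.152904510498047, 31.77327537536621), 71.5105972290039) [0.61402436 0.19676734 0.204     ]
top 72 (158.58751106262207, 153.24740028381348) ((28.05367660522461, 30.256710052490234), 41.72362518310547) [0.61598497 0.19609599 0.204     ]
top 80 (158.35984992980957, 153.09368896484375) ((27.624544143676758, 29.71148681640625), 37.186546325683594) [0.61627916 0.19651182 0.204     ]
top 88 (158.03076171875, 152.9840908050537) ((27.160205841064453, 28.85036849975586), 45.90616989135742) [0.61649695 0.19711339 0.204     ]
[0.55176443 0.21199673 0.155     ]
[0.50806182 0.23031764 0.155     ]
[ 0.23272246 -0.57970088  0.2306207 ] [ 0.87677429 -0.25250741  0.0736315 ]
[ 0.50798795 -0.1586535   0.204     ]
cylinder [0.76351902 0.02938998 0.1       ]
```

The two views agree that the cap axis is at about (0.6145, 0.196). I'll raise the tool and swing over at z of about 0.30, keeping the round jug clear.

```bash
python3 -m handwheel '[[[0,0,-0.06,0,0,0,0.085],[0.045,-0.04,-0.07,0,0,0,0.085],[0.09,-0.08,-0.07,0,0,0,0.085],[0.135,-0.12,-0.07,0,0,0,0.085],[0.18,-0.16,-0.07,0,0,0,0.085],[0.225,-0.2,-0.07,0,0,0,0.085],[0.27,-0.24,-0.07,0,0,0,0.085],[0.315,-0.28,-0.07,0,0,0,0.085]]]' 40
python3 -m handwheel '[[[0.04,-0.035,0,0,0,-0.17,0.085],[0.08,-0.07,0,0,0,-0.35,0.085],[0.12,-0.11,0,0,0,-0.52,0.085],[0.16,-0.15,0,0,0,-0.7,0.085],[0.2,-0.19,0,0,0,-0.87,0.085],[0.24,-0.23,0,0,0,-1.05,0.085],[0.285,-0.265,0,0,0,-1.22,0.085],[0.3286,-0.2973,0,0,0,-1.4,0.085]]]'
python3 -c "
from workcell import manip
o=manip.get_obs();print(o)"
```

```text
clock: 1.1
position: [0.4213, -0.2009, 0.3012]
ee_rot: [0.982, 0.19, -0.0, 0.0]
ft_force: [0.2, -1.1, -0.4]
grip_width: 0.997
clock: 2.1
position: [0.6158, 0.197, 0.301]
ee_rot: [0.627, 0.779, -0.0, -0.0]
ft_force: [0.9, 0.2, 0.2]
grip_width: 1.001
{'clock': 2.1, 'joint_pos': array([ 0.16576412,  0.46564856, -0.80214538,  1.25058979,  0.32875974,
        1.55603007, -0.36904968]), 'joint_velocities': array([-0.77622849,  0.85048526, -0.17760273, -0.95889431,  0.63069087,
        0.34187349,  0.74111878]), 'tau': array([  4.13768336, -69.1518259 , -11.60200328, -31.80439711,
        -1.50182985,  -0.69970591,  -1.83356401]), 'position': array([0.61579686, 0.19696531, 0.30097876]), 'ee_rot': array([ 6.26685660e-01,  7.79272139e-01, -1.30040589e-04, -3.67739019e-06]), 'ft_force': array([0.93604594, 0.16248268, 0.2491857 ]), 'torque': array([-0.09225966, -0.03823021,  0.0190896 ]), 'grip_width': 1.0005297559264916}
```

Run:
```python
from h import *
import cv2
im=manip.camera('side');tp=manip.camera('top')
print(manip.get_obs()['position'],manip.get_obs()['joint_velocities'].round(2))
a=cv2.resize(im[100:250,60:260],None,fx=2,fy=2);b=cv2.resize(tp[80:230,60:260],None,fx=2,fy=2)
cv2.imwrite('pics/s1.png',np.hstack([a,b]))
```

```text
[0.61485642 0.20108835 0.29841326] [ 0.07 -0.08  0.04  0.06 -0.04 -0.   -0.07]
```

View pics/s1.png

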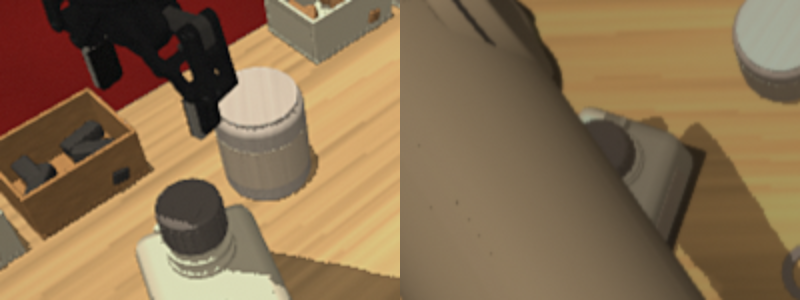

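Side view: the open fingers hover above and behind the cap, which sits at (190,218) in this crop. The arm hides the cap in the top view. I'll descend to just above the cap and check the alignment.

```bash
python3 -m handwheel '[[[0,0,0.03,0,0,0,0.085],[0,0,0.06,0,0,0,0.085],[0,0,0.08,0,0,0,0.085],[0,0,0.08,0,0,0,0.085],[0,0,0.08,0,0,0,0.085]]]'
python3 - <<'E'
from h import *
import cv2
im=manip.camera('side');o=manip.get_obs();print(o['position'],o['ee_rot'],o['joint_velocities'].round(2),o['ft_force'])
cv2.imwrite('pics/s2.png',cv2.resize(im[110:260,90:240],None,fx=4,fy=4))
print(proj('side',o['position']),proj('side',[.6145,.196,.204]))
E
```

```text
clock: 2.82
position: [0.6155, 0.1956, 0.2225]
ee_rot: [0.629, 0.778, 0.001, 0.0]
ft_force: [-0.3, 0.4, 0.6]
grip_width: 0.996
[0.61552458 0.19575353 0.2227093 ] [6.28808379e-01 7.77559754e-01 7.63213742e-04 5.18869854e-04] [-0. -0.  0. -0.  0. -0. -0.] [-0.3793419  -0.18272905  0.3088304 ]
(np.float64(150.8657137978544), np.float64(193.70460876677663)) (np.float64(153.37861136919855), np.float64(201.4493800351807))
```

View pics/s2.png

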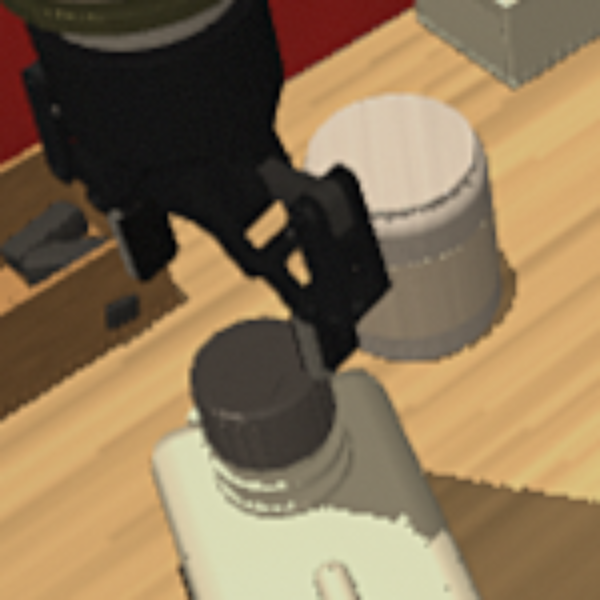

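Fingers straddle the cap: tips at (140,275) and (340,365), cap top at (255,365). The TCP settled within 1 mm of the estimate. Next is to descend to a TCP height of about 0.172 and grip.

```bash
python3 -m handwheel '[[[0,0,0.025,0,0,0,0.085],[0,0,0.05,0,0,0,0.085],[0,0,0.05,0,0,0,0.085]]]'
python3 -m handwheel '[[[0,0,0,0,0,0,0.065],[0,0,0,0,0,0,0.055],[0,0,0,0,0,0,0.045],[0,0,0,0,0,0,0.045],[0,0,0,0,0,0,0.045],[0,0,0,0,0,0,0.045]]]' 40
python3 - <<'E'
from h import *
import cv2
im=manip.camera('side');o=manip.get_obs();print(o['position'],o['ft_force'],o['torque'])
cv2.imwrite('pics/s3.png',cv2.resize(im[130:260,100:230],None,fx=4,fy=4))
E
```

```text
clock: 3.25
position: [0.6146, 0.1952, 0.1707]
ee_rot: [0.629, 0.778, -0.001, -0.0]
ft_force: [-0.2, -0.3, 0.9]
grip_width: 0.994
clock: 4.0
position: [0.6161, 0.196, 0.1724]
ee_rot: [0.629, 0.778, 0.001, 0.001]
ft_force: [5.3, 2.1, 2.9]
grip_width: 0.625
[0.6161304  0.19597811 0.17234737] [5.76184007 2.38224181 4.00593466] [ 0.4371491  -1.17407322  0.01764281]
```

View pics/s3.png

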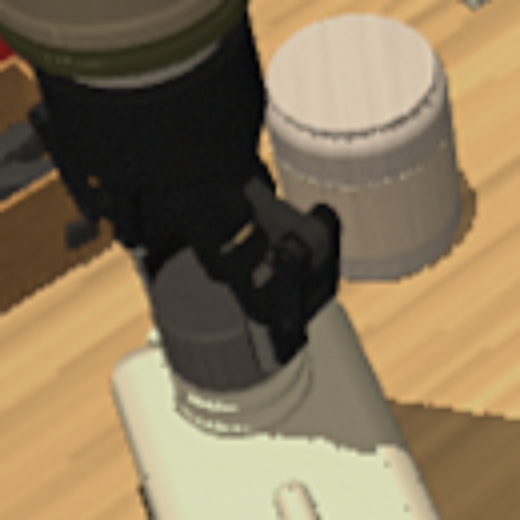

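The grip is on the cap (53.4 mm opening, pads at (290,330)). I'll press now, with a 1 mm re-centring for the side force.

```bash
python3 -m handwheel '[[[0,0.001,0.002,0,0,0,0.045],[0,0.001,0.004,0,0,0,0.045],[0,0.001,0.006,0,0,0,0.045],[0,0.001,0.007,0,0,0,0.045],[0,0.001,0.008,0,0,0,0.045],[0,0.001,0.008,0,0,0,0.045]]]' 40
python3 -c "
from workcell import manip
o=manip.get_obs();print(o['position'],o['ft_force'],o['torque'],o['joint_pos'])"
```

```text
clock: 4.8
position: [0.6163, 0.196, 0.1662]
ee_rot: [0.629, 0.778, 0.001, 0.001]
ft_force: [-5.7, -3.4, 23.8]
grip_width: 0.627
[0.61632864 0.1960462  0.16624698] [-5.65383529 -3.35695343 23.78447032] [-0.60959224  1.51438077  0.07131667] [ 0.1779225   0.53379278 -0.77593547  1.45188554  0.37917571  1.30780077
 -0.41520685]
```

It moved 6.2 mm and the force is 24 N, well above the spring's 9 N, so the cap is on its stop. I'll turn it clockwise (+az) while holding it down.

```bash
python3 -m handwheel '[[[0,-0.0005,0,0,0,0.08,0.045],[0,-0.0005,0,0,0,0.16,0.045],[0,-0.0005,0,0,0,0.24,0.045],[0,-0.0005,0,0,0,0.32,0.045],[0,-0.0005,0,0,0,0.4,0.045],[0,-0.0005,0,0,0,0.48,0.045],[0,-0.0005,0,0,0,0.56,0.045],[0,-0.0005,0,0,0,0.6,0.045]]]'
python3 -c "
from workcell import manip
o=manip.get_obs();print(o['position'],o['ft_force'],o['torque'],o['joint_pos'])"
```

```text
clock: 5.8
position: [0.6162, 0.1961, 0.1663]
ee_rot: [0.831, 0.556, 0.001, 0.001]
ft_force: [-3.3, -1.0, 21.3]
grip_width: 0.626
[0.61617245 0.19614239 0.16628867] [-3.34525887 -1.02498412 21.31060668] [-0.35227933  0.97345051  0.09296665] [ 0.1075409   0.50156401 -0.66767603  1.45728208  0.31629656  1.2887399
 -0.97814931]
```

The z moment is now about 0.09 N m, so the lugs have caught the inner cap. I'll continue towards the stop.

```bash
python3 -m handwheel '[[[0,0,0,0,0,0.06,0.045],[0,0,0,0,0,0.12,0.045],[0,0,0,0,0,0.18,0.045],[0,0,0,0,0,0.22,0.045]]]'
python3 -c "
from workcell import manip
o=manip.get_obs();print(o['torque'])"
python3 -m handwheel '[[[0,0,0,0,0,0.06,0.045],[0,0,0,0,0,0.12,0.045],[0,0,0,0,0,0.18,0.045],[0,0,0,0,0,0.18,0.045]]]'
python3 -c "
from workcell import manip
o=manip.get_obs();print(o['torque'],o['ft_force'],o['joint_pos'])"
```

```text
clock: 6.3
position: [0.6161, 0.1962, 0.1663]
ee_rot: [0.887, 0.463, 0.001, 0.001]
ft_force: [-3.8, -2.4, 21.4]
grip_width: 0.626
[-0.48296835  0.91710737  1.37835656]
clock: 6.8
position: [0.6168, 0.1968, 0.1656]
ee_rot: [0.924, 0.382, 0.002, 0.0]
ft_force: [2.8, 0.6, 13.9]
grip_width: 0.625
[ 0.13261998 -0.59481402  1.45969812] [ 2.8196872   0.62536765 13.94935165] [ 0.05922482  0.48539804 -0.59756744  1.46030321  0.27900679  1.27655617
 -1.35144904]
```

The moment jumped from 0.1 to 1.4 N m and levelled off, meaning the inner cap is on its home stop and the grip is starting to slip. I'll let go and retreat straight up.

```bash
python3 -m handwheel '[[[0,0,0,0,0,0,0.065],[0,0,0,0,0,0,0.085],[0,0,0,0,0,0,0.085],[0,0,0,0,0,0,0.085],[0,0,0,0,0,0,0.085]]]'
python3 -m handwheel '[[[0,0,-0.02,0,0,0,0.085],[0,0,-0.05,0,0,0,0.085],[0,0,-0.09,0,0,0,0.085],[0,0,-0.13,0,0,0,0.085],[0,-0.05,-0.15,0,0,0,0.085],[0,-0.1,-0.15,0,0,0,0.085],[0,-0.15,-0.15,0,0,0,0.085],[0,-0.15,-0.15,0,0,0,0.085]]]'
python3 - <<'E'
from h import *
import cv2
im=manip.camera('side');tp=manip.camera('top');o=manip.get_obs();print(o['position'],o['ft_force'],o['joint_pos'])
cv2.imwrite('pics/s4.png',cv2.resize(im[180:310,110:240],None,fx=4,fy=4,interpolation=cv2.INTER_CUBIC));cv2.imwrite('pics/t4.png',cv2.resize(tp[115:235,100:220],None,fx=5,fy=5,interpolation=cv2.INTER_CUBIC))
cv2.imwrite('pics/sf4.png',im)
E
```

```text
clock: 7.42
position: [0.6155, 0.1956, 0.1632]
ee_rot: [0.925, 0.381, -0.0, 0.0]
ft_force: [0.1, -0.6, 0.7]
grip_width: 0.998
clock: 8.43
position: [0.5064, 0.3063, 0.3157]
ee_rot: [0.923, 0.384, 0.001, -0.001]
ft_force: [-0.2, -0.8, 0.4]
grip_width: 1.0
[0.50992486 0.30220217 0.3146859 ] [ 0.28137387 -1.56559202 -0.3954324 ] [-0.0702756   0.30046931 -0.68797028  1.38673704  0.19045294  1.51942985
 -1.53375723]
```

View pics/s4.png

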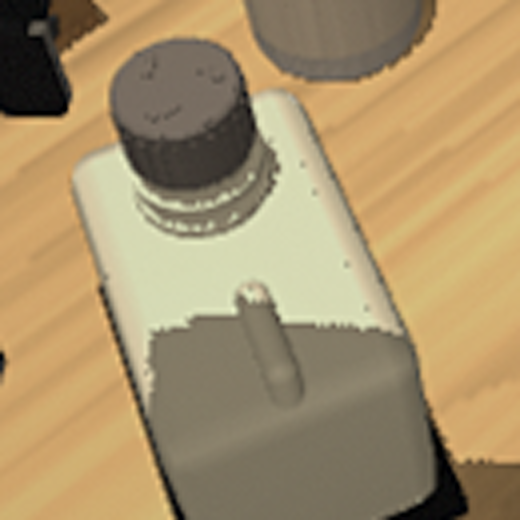

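View pics/t4.png

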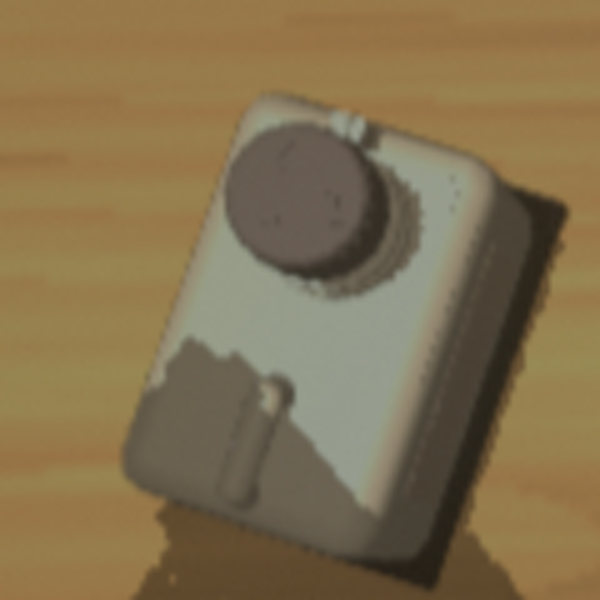

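In the side view the cap is back at its original height (same outline, top at (178,90)), and the tab that stuck out at (113,138) has moved. In the top view the tab at (340,122) lies against the stop post at (360,130). The arm is clear, so I'm handing in.

```bash
python3 -c "
from workcell import manip
print(manip.hand_in())"
```

```text
the job is handed in; nothing more can be done
None
```

The oblong jug's cap is locked: I pressed it down, turned it clockwise until the inner cap hit its home stop, then let go. The job was handed in at about 8.5 s.

- **Press:** the cap moved down 6.2 mm and the force reached 24 N, well above the spring's 9 N, so it was on its down stop. The force was still 14 N at the end of the turn.
- **Turn:** about 1.0 rad was commanded in total. The turning moment rose to about 0.09 N m when the lugs caught. After about 0.8 rad it read 1.4 N m, which is the home stop. The last part of the turn was probably the grip slipping against that stop.
- **After release:** the cap is back at its original height, and the collar's tab sits against the stop post in the top view. The arm was clear of everything when I handed in.
- **Round jug:** I did not touch it.

No check failed. The turn itself was judged only from the moment reading and the tab's position in the pictures, since the lock angle cannot be read directly.

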